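# Proof-pull a spring gauge on the bead bench

### The arm

A 7-joint arm with a two-finger parallel gripper is mounted at the origin on the work surface. World frame = base frame: x ahead of the robot, y to its left, z up, the work surface at z = 0. Lengths are in m, angles in rad, forces in N, time in s.
With the tool pointing down it reaches from about 0.35 to 0.9 m from the base axis. Payload 8.1 kg.
Tool frame: the origin (TCP) lies at the very end of the fingers, on their centre line; the grasp point (between the pads) lies 19 mm behind it; z points along the fingers, y is the line along which they close (so a half turn about z gives the same grasp; the last joint's range is limited). The gripper opens to 92 mm and grips with 3 to 60 N. Pads are 19 mm wide; open, the fingers measure 130 mm over their backs; the gripper's body (75 mm by 190 mm) begins 47 mm behind the grasp point.
Start: joints at [1.232, 0.434, 0.025, 1.573, -0.012, 1.134, -0.075], TCP at [0.146, -0.608, 0.227] pointing down, gripper open.
Joint ranges: [-2.62, 2.62], [-0.44, 2.09], [-1.27, 1.32], [0.08, 2.57], [-1.32, 4.46], [0.12, 2], [-2.74, 2.74]. Speed limits (rad/s): [2.22, 2.22, 3.01, 3.01, 3.14, 3.14, 3.14].

### API

Orientations are given as a rotation vector (axis times angle).
In Python, from cell import arm gives the robot as it stands.
- The arm moves only by the tool carry_out, never from a script. Its argument "commands" is a list of rows, each a list of 7 numbers: the opening, from 0 (shut) to 1 (fully open), then the shift along the tool's x, y, z each as a share of 0.025 m, from -1 to 1, then the turn, a rotation vector about the tool's x, y, z each as a share of 0.1 rad, from -1 to 1. A call has 1 to 8 rows; each row shifts and turns the commanded pose from where the row before left it, along the tool's axes as they then stand; what a row does not reach is not made up. A row lasts 1/10 s, in which the tool goes at most 50 mm and 8.59 degrees, less where a joint would pass 70% of its speed; a pose out of reach is approached as far as the arm can. A call with a number of a shift or a turn outside -1 to 1 is refused whole. A call with a gripper value outside its range is refused whole. The fingers move at their own pace and stop on an object; "squeeze" is the grip in N (left out, the last holds). Time passes only in rows, so rows that do not move let the fingers close. It gives the time, the measured TCP pose, the force, the opening and the grip force at its end, in the units of the state.
- arm.observe(): the state, without advancing time (a new reading comes with each control period).
- arm.get_image(name): name is "side" or "top"; returns a dict with "pixels" (384x512x3 uint8, red, green, blue), "range_z" (384x512 float32, m along the optical axis (not along the pixel's ray), 0 where there is no reading), "mtx" (3x3 intrinsics, pixels), "R" (3x3) and "t" (3): a world point X has camera coordinates R X + t. Camera axes: x right, y down, z forward; pixel columns grow to the right and rows downward; lengths in m; the calibration is good to about 2 mm. A picture is of the moment at which its call begins.
- arm.sign_off(): hands the job in; it is judged then, once.
The state is a dict: "clock": time; "joints": joint angles; "dq": joint speeds; "joint_efforts": joint torques, N m; "position": TCP position; "ee_rot": TCP orientation; "force": force on the tool from outside, world axes, zero at the start; "ft_torque": the same for the moment, N m; "width": opening from 0.0 (shut) to 1.0 (fully open); "gripper_force": force on a finger pad.
Only numpy, scipy, OpenCV 4.12 (cv2) and the standard library are available. Lean on these libraries where they do the work, as an engineer would, in place of code of your own. Each camera call takes 0.05 s, during which the arm holds its last target. There are 200 camera calls.

### The job

Check the blue spring gauge: hang it by its steel eye on the peg of the plywood proof board so that it lies flat on the board, and let go of it. Then take it by its black pull knob and draw the slide out until the black pointer stands within the length of the red tab, hold it there for at least one second, and ease the slide gently all the way home, never letting it snap back. Leave the gauge lying on its peg and do not disturb the other things on the bench.

Things in the scene. Friction and masses are not known exactly. Their poses are not given: they have to be found in the camera images.
- board: Fixed plywood proof board, 340 x 90 mm, 8 mm thick, lying on the bench. Origin: centre of its underside; x runs along its length towards the end with the peg. The peg stands on its centre line at x = +130 mm. The strip over the board is kept clear for the gauge, which lies along it from the peg towards -x.
- peg (a point): Centre of the top of the upright steel peg on the board: 10 mm diameter, 40 mm tall above the board's top face (tip 48 mm above the bench).
- gauge: Loose blue spring gauge, about 0.4 kg. Case 140 (x) x 34 (y) x 24 mm high, white scale face on top (a stroke per 10 mm of pull). Origin: centre of the case's underside; z up. At +x a flat steel eye plate (40 x 34, 6 thick, underside 9 mm up) sticks out, with a 20 mm hole at x = +90 mm. At -x the sprung slide with the black knob comes out. Carry it by the middle of the case.
- eye (a point): Centre of the 20 mm hole in the gauge's eye plate, 12 mm above the gauge's underside.
- knob (a point): Middle of the black upright pull knob on the slide: round, waist 22 mm diameter (rims 26), from 3 to 37 mm above the gauge's underside; this point is 21 mm above it, 118 mm from the case centre towards the gauge's -x when home (35 mm clear between case and knob). Pull it along the gauge's -x.
- slide (a joint): How far the slide is pulled out, m: 0 home, 0.075 at its stop. Spring: about 2 N at home, 150 N/m more with pull, returns by itself.
- pointer (a point): Top of the black pointer bar on the slide, 3 mm long in x, seen on the +y half of the scale face (at gauge x = +45 mm when home); moves with the slide.
- rider (a joint): Setting of the red tab, m: the pull at which the pointer stands at the tab's middle. Clamped; does not move.
- tab (a point): Middle of the top of the red tab on the -y half of the scale face, 12 mm long in x, 13 mm wide, 4 mm proud; its x axis is the gauge's x.
- varnish: Loose small red varnish bottle, 30 mm diameter, 62 mm tall, standing beyond the peg end of the board. Origin: centre of its underside. Leave alone.
- dish: Loose white bead dish, 68 mm diameter, 28 mm tall, beyond the other end of the board. Origin: centre of its underside. Leave alone.
- beadjar: Loose amber bead jar, 54 mm diameter, 75 mm tall. Origin: centre of its underside. Leave alone.
- pliers: Loose pliers with blue handles, 150 mm long, 12 mm high, lying. Origin: underside, middle. Leave alone.
- driver: Loose screwdriver, 150 mm long, red handle, lying. Origin: underside, middle. Leave alone.

How it is judged:
On the way, in this order (a step that is already met when the one before it is completed fails the run):
1. the gauge lies flat on the board with its eye round the peg, slide home, let go (horizontal distance between eye and peg below 0.009 m and z of eye in the frame of board below 0.026 m and angle between gauge's own z axis and vertical below 0.12 rad and value of joint slide below 0.006 m and contact force between the fingers and gauge below 0.1 N), for 0.2 s.
2. with the eye round the peg, the pointer is held within the length of the red tab (6 mm either side of its middle) for a second (horizontal distance between eye and peg below 0.009 m and z of eye in the frame of board below 0.026 m and angle between gauge's own z axis and vertical below 0.12 rad and x of pointer in the frame of tab between -0.006 and 0.006 m), for 1 s.
At the end, for the whole second after the job is handed in: The gauge lies flat on the board (within 0.12 rad, eye not more than 6 mm above its seated height) with its eye round the peg (within 9 mm of the peg's axis), its slide home (within 4 mm), at rest and released (horizontal distance between eye and peg below 0.009 m and z of eye in the frame of board below 0.026 m and angle between gauge's own z axis and vertical below 0.12 rad and value of joint slide below 0.004 m and linear speed of gauge below 0.02 m/s); the robot touches nothing.
It fails at once if the slide snaps back (runs home faster than 0.4 m/s) (velocity of joint slide below -0.4 m/s).
It fails at once if a bystander is disturbed (moved more than 30 mm) (distance of any of varnish, dish, beadjar, pliers, driver from where it was at the start of the episode above 0.03 m).
It also fails if it takes over 54 s, if anything falls off the work surface, if the arm or the gripper's body presses on something with over 40 N, if the wrist force passes 120 N, or if a joint passes its speed limit or range.

## Working session

There is one attempt and no reset: what is moved stays moved. The work goes in short steps, Python scripts to look and compute and a tool call to move; the robot and the scene stay as the last step left them, time stands still between calls to the robot, and variables do not carry over. Pictures are saved under pics/ and viewed, at most 10 in all, crops included, and the job is handed in when it is done.

Besides the shell and the picture viewer there is one more tool, called after "Call:" as name(argument=value, ...), one argument or row to a line, values as JSON. carry_out: Moves the arm, as the interface text tells. Shift numbers are shares of 0.025 m and turn numbers shares of 0.1 rad, none past 1 either way. Its arguments: {"type":"object","properties":{"commands":{"type":"array"},"squeeze":{"type":"number"}},"required":["commands"]}

```bash
mkdir -p pics; ls
python3 - <<'E'
from cell import arm
import cv2,numpy as np
s=arm.observe();print({k:np.round(v,3).tolist() for k,v in s.items()})
for n in("top","side"):
    d=arm.get_image(n);np.savez(f"pics/{n}0.npz",**d);cv2.imwrite(f"pics/{n}0.png",d["pixels"][...,::-1])
    print(n,d["mtx"],d["R"],d["t"])
E
```

```text
pics
{'clock': 0.0, 'joints': [1.232, 0.435, 0.025, 1.574, -0.012, 1.134, -0.075], 'dq': [0.002, 0.001, -0.0, -0.0, 0.002, -0.001, -0.0], 'joint_efforts': [-0.0, -66.785, 0.985, -31.446, -0.061, 0.043, 0.0], 'position': [0.146, -0.607, 0.226], 'ee_rot': [-3.118, -0.369, 0.0], 'force': [-0.248, 0.208, 0.218], 'ft_torque': [0.003, -0.005, -0.009], 'gripper_force': 0.0, 'width': 1.003}
top [[398.20387498   0.         254.68942914]
 [  0.         398.20387498 188.26438151]
 [  0.           0.           1.        ]] [[ 0.00405376 -0.99993128 -0.01099968]
 [-0.98820382 -0.00232176 -0.1531268 ]
 [ 0.15309074  0.01149067 -0.98814533]] [0.0032452  0.54930486 1.00570102]
side [[367.96078185   0.         253.56393898]
 [  0.         367.96078185 190.58461857]
 [  0.           0.           1.        ]] [[-8.78374937e-01 -4.77971545e-01  8.19658688e-04]
 [-2.65690040e-01  4.86835319e-01 -8.32105868e-01]
 [ 3.97323888e-01 -7.31118714e-01 -5.54616222e-01]] [0.46861722 0.19843873 0.96586476]
```

View pics/top0.png

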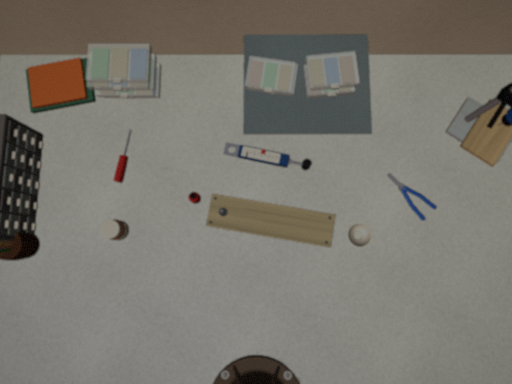

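View pics/side0.png

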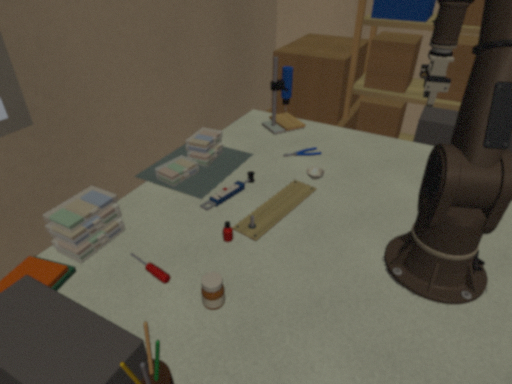

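Top view: the gauge has its eye at about (232,150), case at (263,156) and knob at (306,164). The peg is at (222,211) and the board centre at (271,219). The varnish is at (195,198) and the dish at (360,234).

```bash
cat > h.py <<'E'
import numpy as np,cv2
def load(n): return dict(np.load(f"pics/{n}.npz"))
def at_z(d,u,v,z):
    """world point on pixel ray at height z"""
    r=d["R"].T@np.linalg.inv(d["mtx"])@[u,v,1]; c=-d["R"].T@d["t"]
    return c+r*(z-c[2])/r[2]
def cloud(d):
    v,u=np.mgrid[:384,:512]; Z=d["range_z"]
    P=np.stack([(u-d["mtx"][0,2])/d["mtx"][0,0]*Z,(v-d["mtx"][1,2])/d["mtx"][1,1]*Z,Z],-1)
    return (P-d["t"])@d["R"]
def proj(d,X):
    p=d["mtx"]@(d["R"]@np.asarray(X,float)+d["t"]); return p[:2]/p[2]
def crop(d,u0,v0,w,h,k,name):
    im=cv2.resize(d["pixels"][v0:v0+h,u0:u0+w,::-1],None,fx=k,fy=k,interpolation=cv2.INTER_CUBIC)
    cv2.imwrite(f"pics/{name}.png",np.clip(im*1.6,0,255).astype(np.uint8))
E
python3 - <<'E'
from h import *
for n in("top0","side0"):
    d=load(n);C=cloud(d);hsv=cv2.cvtColor(d["pixels"],cv2.COLOR_RGB2HSV)
    x,y,z=np.moveaxis(C,-1,0)
    blue=(abs(hsv[...,0].astype(int)-110)<12)&(hsv[...,1]>120)&(x<.65)&(x>.3)&(abs(y)<.15)
    P=C[blue]; print(n,"blue",blue.sum(),P.mean(0).round(4),np.percentile(P[:,2],[5,50,95]).round(4))
    r=cv2.minAreaRect(P[:,:2].astype(np.float32));print(r)
    wood=(abs(hsv[...,0].astype(int)-20)<8)&(hsv[...,1]>60)&(x<.5)&(x>.25)&(abs(y)<.25)&(z<.03)
    P=C[wood];print("wood",wood.sum(),np.median(P[:,2]),cv2.minAreaRect(P[:,:2].astype(np.float32)))
    for nm,m in(("peg",(z>.02)&(x<.43)&(x>.3)&(y>.05)&(y<.115)&(hsv[...,1]<120)),("knob",(d["pixels"].max(-1)<45)&(z>.01)&(x>.38)&(x<.6)&(y<-.05)&(y>-.2))):
        P=C[m];print(nm,m.sum(),P.mean(0).round(4) if m.any() else 0,P[:,2].max() if m.any() else 0,np.argwhere(m).mean(0)[::-1])
d=load("top0");crop(d,190,130,180,130,4,"c1")
E
```

```text
top0 blue 78 [ 0.6271 -0.068   0.0379] [0.0219 0.0242 0.0279]
((0.5176340937614441, -0.01314590871334076), (0.13333606719970703, 0.2578544020652771), 87.69195556640625)
wood 3264 0.008102559643214508 ((0.46922799944877625, -0.03713953495025635), (0.3355969786643982, 0.08673839271068573), 80.36951446533203)
peg 0 0 0 [nan nan]
knob 0 0 0 [nan nan]
side0 blue 68 [ 0.628  -0.0143  0.0186] [0.0117 0.0179 0.0274]
((0.6294755935668945, -0.010568104684352875), (0.13107703626155853, 0.018340742215514183), 82.82959747314453)
wood 1523 0.009841280146006591 ((0.4673087000846863, -0.03473116457462311), (0.3407978415489197, 0.09027309715747833), 80.36199951171875)
peg 0 0 0 [nan nan]
knob 0 0 0 [nan nan]<stdin>:11: RuntimeWarning: Mean of empty slice.
  ret = um.true_divide(
```

View pics/c1.png

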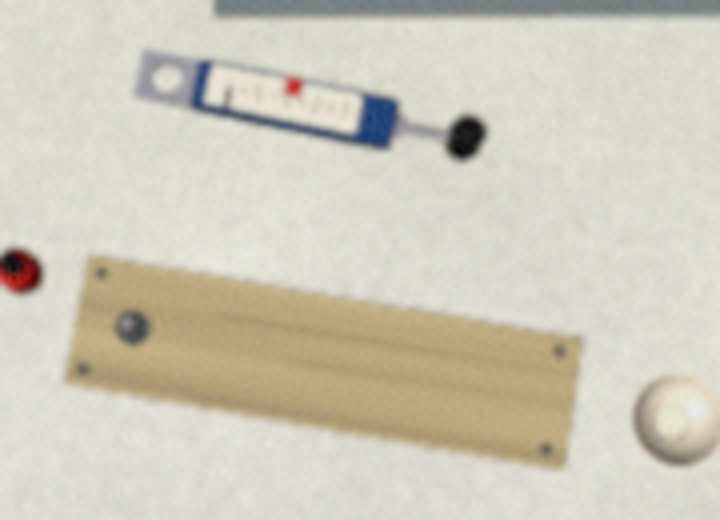

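The crop shows the eye hole at (167,80) and the case corners at (200,60), (192,107), (397,97) and (388,147). The red tab is at (293,87), the pointer at (227,97), the knob at (466,137) and the peg at (132,327). The board corners are (90,255), (66,381), (582,338) and (562,467).

Run:
```python
from h import *
d=load("top0")
f=lambda u,v,z:at_z(d,(u+.5)/4-.5+190,(v+.5)/4-.5+130,z)
eye=f(167,80,.012);knob=f(466,137,.037);case=np.mean([f(u,v,.024) for u,v in((200,60),(192,107),(397,97),(388,147))],0)
pt=f(132,327,.048);bc=np.array([f(*p,.008) for p in((90,255),(66,381),(582,338),(562,467))]);b=bc.mean(0)
tab=f(293,87,.028);po=f(227,97,.026)
print("eye",eye,"case",case,"knob",knob,"tab",tab,"pointer",po,sep="\n")
ang=lambda a,b:np.degrees(np.arctan2(*(a-b)[1::-1]))
print("gauge yaw",ang(eye,knob),ang(eye,case),"dists",np.linalg.norm((eye-case)[:2]),np.linalg.norm((case-knob)[:2]))
bx=(bc[0]+bc[1]-bc[2]-bc[3])/2;yb=np.degrees(np.arctan2(bx[1],bx[0]))
print("board",b,"yaw",yb,np.linalg.norm(bx));u=bx/np.linalg.norm(bx)
print("peg meas",pt,"pred",b+.13*u)
gx=(eye-knob);gx/=np.linalg.norm(gx[:2]);print("pull=",(po-tab)@gx)
# side checks
s=load("side0")
for n,X in(("eye",eye),("knob",knob),("pegtop",pt)):print(n,proj(s,X))
crop(s,190,160,135,90,5,"c2")
from cell import arm
from scipy.spatial.transform import Rotation as R
print(R.from_rotvec(arm.observe()["ee_rot"]).as_matrix().round(3))
```

```text
eye
[0.66144805 0.06996371 0.012     ]
case
[ 0.64271043 -0.01730082  0.024     ]
knob
[ 0.61625871 -0.13184597  0.037     ]
tab
[ 0.65259597 -0.01657291  0.028     ]
pointer
[0.64608428 0.0281146  0.026     ]
gauge yaw 77.37849607856025 77.8813387255997 dists 0.08925355436513478 0.11755970503569524
board [ 0.46975132 -0.03749258  0.008     ] yaw 80.46948687807183 0.33600626586035676
peg meas [0.48749586 0.08795277 0.048     ] pred [0.49127579 0.09071311 0.008     ]
pull= 0.04242653585778122
eye [207.74022087 205.2840177 ]
knob [250.80692431 173.34755365]
pegtop [253.01766021 215.30512083]
[[ 0.972  0.234 -0.   ]
 [ 0.234 -0.972  0.001]
 [-0.    -0.001 -1.   ]]
```

View pics/c2.png

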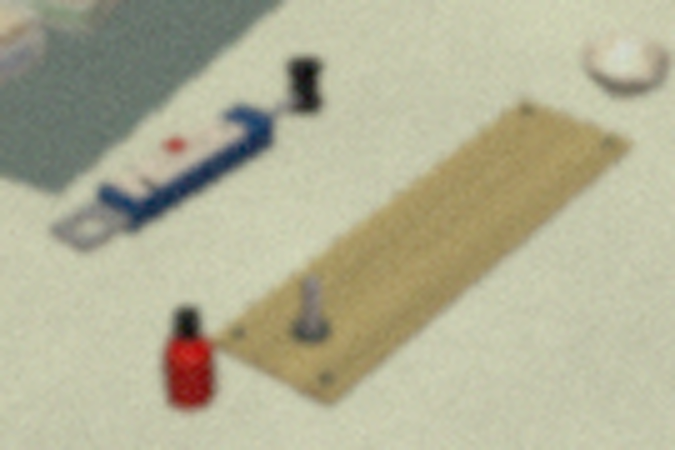

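Both views agree: the peg is at (0.491, 0.091), the board yaw is 80.4°, the gauge centre is at (0.642, -0.018) with yaw 77.5°, and the tab sits at a pull of about 42 mm. The next moves take the arm over the gauge.

Call:
carry_out(
  commands=[
    [1,0.99,-0.73,0,0,0,0],
    [1,0.99,-0.73,0,0,0,0],
    [1,0.99,-0.73,0,0,0,0],
    [1,0.99,-0.73,0,0,0,0],
    [1,0.99,-0.73,0,0,0,0],
    [1,0.99,-0.73,0,0,0,0],
    [1,0.99,-0.73,0,0,0,0],
    [1,0.99,-0.73,0,0,0,0],
  ],
)

```text
clock: 0.9
position: [0.3049, -0.4183, 0.2265]
ee_rot: [-3.119, -0.369, 0.001]
force: [0.7, -0.1, 0.2]
width: 0.999
gripper_force: 0.0
```

Call:
carry_out(
  commands=[
    [1,0.99,-0.73,0,0,0,0],
    [1,0.99,-0.73,0,0,0,0],
    [1,0.99,-0.73,0,0,0,0],
    [1,0.99,-0.73,0,0,0,0],
    [1,0.99,-0.73,0,0,0,0],
    [1,0.99,-0.73,0,0,0,0],
    [1,0.99,-0.73,0,0,0,0],
    [1,0.99,-0.73,0,0,0,0],
  ],
)

```text
clock: 1.7
position: [0.4633, -0.2302, 0.2265]
ee_rot: [-3.12, -0.369, 0.001]
force: [0.3, 0.0, 0.8]
width: 0.999
gripper_force: 0.0
```

Call:
carry_out(
  commands=[
    [1,0.99,-0.73,0,0,0,0],
    [1,0.99,-0.73,0,0,0,0],
    [1,0.99,-0.73,0,0,0,0],
    [1,0.99,-0.73,0,0,0,0],
    [1,0.99,-0.73,0,0,0,0],
    [1,0.99,-0.73,0,0,0,0],
    [1,0.99,-0.73,0,0,0,0],
    [1,0.99,-0.73,0,0,0,0],
  ],
)

```text
clock: 2.5
position: [0.6217, -0.0422, 0.2263]
ee_rot: [3.12, 0.369, -0.001]
force: [0.4, -0.3, 0.5]
width: 1.0
gripper_force: 0.0
```

Call:
carry_out(
  commands=[
    [1,0.99,-0.73,0,0,0,-0.9],
    [1,0,0,0,0,0,-1],
    [1,0,0,0,0,0,-1],
    [1,0,0,0,0,0,-1],
    [1,0,0,0,0,0,-1],
    [1,0,0,0,0,0,-1],
    [1,0,0,0,0,0,-1],
    [1,0,0,0,0,0,-1],
  ],
)

```text
clock: 3.3
position: [0.6408, -0.0197, 0.2262]
ee_rot: [-2.734, -1.547, 0.001]
force: [0.6, -0.7, -0.4]
width: 0.998
gripper_force: 0.0
```

Call:
carry_out(
  commands=[
    [1,0,0,0,0,0,-1],
    [1,0,0,0,0,0,-1],
    [1,0,0,0,0,0,-1],
    [1,0,0,0,0,0,-0.3],
    [1,0,0,0,0,0,0],
    [1,0,0,0,0,0,0],
  ],
)

```text
clock: 3.9
position: [0.641, -0.0197, 0.2265]
ee_rot: [-2.449, -1.967, 0.0]
force: [-0.3, 0.1, 0.1]
width: 1.001
gripper_force: 0.0
```

Call:
carry_out(
  commands=[
    [0.8,0.09,0.03,1,0,0,0],
    [0.8,0,0,1,0,0,0],
    [0.8,0,0,1,0,0,0],
    [0.8,0,0,1,0,0,0],
    [0.8,0,0,1,0,0,0],
    [0.8,0,0,1,0,0,0],
    [0.8,0,0,1,0,0,0],
    [0.8,0,0,0.8,0,0,0],
  ],
)

```text
clock: 4.7
position: [0.6418, -0.0176, 0.0302]
ee_rot: [-2.448, -1.968, 0.002]
force: [0.2, 0.2, 0.7]
width: 0.8
gripper_force: 0.0
```

Call:
carry_out(
  commands=[
    [0.8,0,0,0.6,0,0,0],
    [0.8,0,0,0.4,0,0,0],
    [0.8,0,0,0,0,0,0],
    [0,0,0,0,0,0,0],
    [0,0,0,0,0,0,0],
    [0,0,0,0,0,0,0],
    [0,0,0,0,0,0,0],
    [0,0,0,0,0,0,0],
  ],
  squeeze=30,
)

```text
clock: 5.5
position: [0.6425, -0.0176, 0.0071]
ee_rot: [2.447, 1.97, 0.001]
force: [0.1, 0.3, -0.5]
width: 0.412
gripper_force: 0.0
```

Call:
carry_out(
  commands=[
    [0,0,0,0,0,0,0],
    [0,0,0,0,0,0,0],
    [0,0,0,0,0,0,0],
  ],
)

```text
clock: 5.8
position: [0.6428, -0.0177, 0.0071]
ee_rot: [2.447, 1.97, 0.001]
force: [1.4, -1.4, 2.5]
width: 0.365
gripper_force: 30.0
```

Call:
carry_out(
  commands=[
    [0,0,0,-0.4,0,0,0],
    [0,0,0,-0.6,0,0,0],
    [0,0,0,-0.8,0,0,0],
    [0,0,0,-0.8,0,0,0],
    [0,0,0,-0.4,0,0,0],
    [0,0,0,0,0,0,0],
    [0,0,0,0,0,0,0],
  ],
)

```text
clock: 6.5
position: [0.6418, -0.0177, 0.0814]
ee_rot: [-2.447, -1.97, 0.001]
force: [0.4, -0.2, -3.9]
width: 0.366
gripper_force: 30.0
```

Run:
```python
from cell import arm
from h import *
ims=[]
for n in("top","side"):
    d=arm.get_image(n);np.savez(f"pics/{n}1.npz",**d)
crop(load("top1"),190,120,180,120,4,"c3")
o=arm.observe();print(o["position"],o["force"],o["ft_torque"])
```

```text
[ 0.64140178 -0.01773503  0.08061405] [-0.76459871  0.0479067  -5.53338334] [ 0.07206813 -0.10690149  0.01804253]
```

View pics/c3.png

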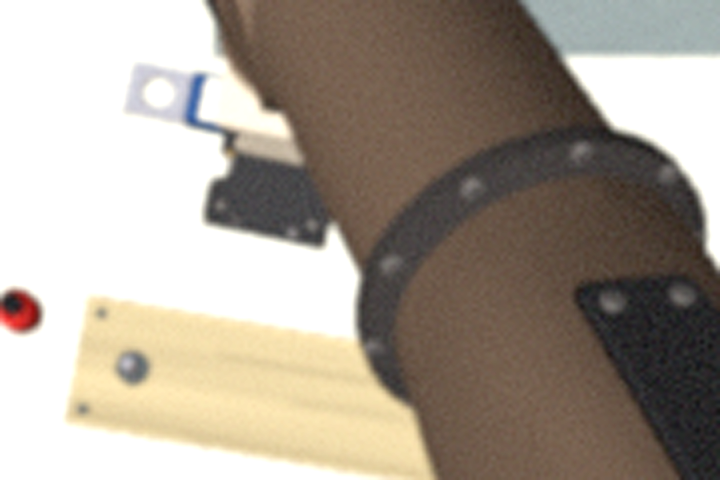

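The gauge is held, with its eye at crop pixel (159,94) and the peg disc at (131,366).

Run:
```python
from h import *
d=load("top1")
f=lambda u,v,z:at_z(d,(u+.5)/4-.5+190,(v+.5)/4-.5+120,z)
e=f(159,94,.0855);print("eye",e,"pegbase",f(132,366.5,.009),"pegtip",f(131,363,.048))
tc=np.array([.6414,-.0177]);v=e[:2]-tc;print("eye-tcp",v,np.linalg.norm(v),np.degrees(np.arctan2(v[1],v[0])))
th=np.radians(80.4-77.7);Rz=np.array([[np.cos(th),-np.sin(th)],[np.sin(th),np.cos(th)]])
peg=np.array([.4912,.091]);tgt=peg-Rz@v;dl=tgt-tc
a=np.radians(77.7);print("tcp target",tgt,"shift in tool x,y (before turn)",dl@[np.cos(a),np.sin(a)],dl@[np.sin(a),-np.cos(a)],"turn",-th)
# peg-tip match in both cameras
for n in("top0","side0"):
    print(n,proj(load(n),[.4912,.091,.048]))
```

```text
eye [0.659801   0.07001971 0.0855    ] pegbase [0.49156914 0.09155522 0.009     ] pegtip [0.49009883 0.08864546 0.048     ]
eye-tcp [0.018401   0.08771971] 0.08962892989129122 78.15281739486085
tcp target [0.47695159 0.00251086] shift in tool x,y (before turn) -0.015285577099496139 -0.16497912180341143 turn -0.04712388980384695
top0 [221.47658504 209.94985198]
side0 [251.39429867 215.49468604]
```

Call:
carry_out(
  commands=[
    [0,-0.1,-0.5,0,0,0,0],
    [0,-0.1,-0.9,0,0,0,0],
    [0,-0.1,-1,0,0,0,0],
    [0,-0.1,-1,0,0,0,0],
    [0,-0.1,-1,0,0,0,0],
    [0,-0.1,-1,0,0,0,0],
    [0,0,-0.8,0,0,0,0],
    [0,0,-0.4,0,0,0,-0.47],
  ],
)

```text
clock: 7.4
position: [0.4752, 0.0032, 0.081]
ee_rot: [-2.398, -2.028, 0.004]
force: [0.4, -0.2, -4.2]
width: 0.367
gripper_force: 30.0
```

Call:
carry_out(
  commands=[
    [0,0,0,0,0,0,0],
    [0,0,0,0,0,0,0],
    [0,0,0,0,0,0,0],
    [0,0,0,0,0,0,0],
  ],
)

```text
clock: 7.8
position: [0.4786, 0.0029, 0.0816]
ee_rot: [-2.401, -2.026, -0.0]
force: [0.3, -0.4, -4.5]
width: 0.371
gripper_force: 30.0
```

Run:
```python
from cell import arm
from h import *
for n in("top","side"):
    d=arm.get_image(n);np.savez(f"pics/{n}2.npz",**d)
a=load("top2");b=load("side2")
A=cv2.resize(a["pixels"][170:240,180:260,::-1],(400,350),interpolation=cv2.INTER_CUBIC)
B=cv2.resize(b["pixels"][170:240,205:285,::-1],(400,350),interpolation=cv2.INTER_CUBIC)
cv2.imwrite("pics/c4.png",np.hstack([A,B]))
o=arm.observe();print(o["position"],o["ee_rot"],o["clock"])
```

```text
[0.478305   0.00298176 0.08162643] [-2.40061544e+00 -2.02642712e+00 -2.36378535e-04] 7.9
```

View pics/c4.png

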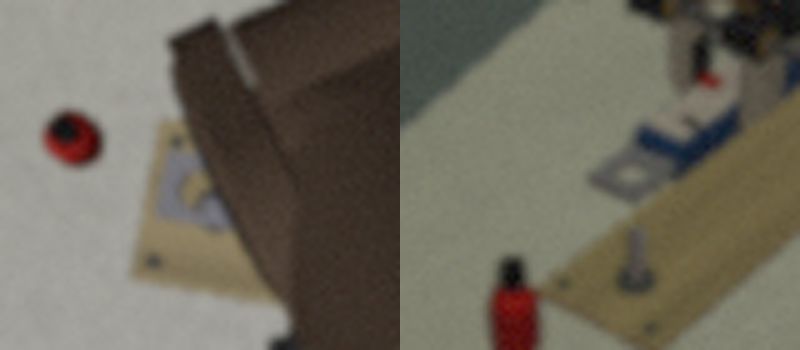

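In the side panel the eye hole is at (233,176), above the peg tip at (235,233). The top view is partly hidden by the arm, with the hole around (200,190).

Run:
```python
from h import *
from scipy.optimize import least_squares
a,b=load("top2"),load("side2")
sb=lambda u,v:np.array([205+(u+.5)/5-.5,170+(v+.5)/5-.5]); st=lambda u,v:np.array([180+(u+.5)/5-.5,170+(v+.5)/5-.5])
tcp=np.array([.4783,.0030]);an=np.radians(80.3+.4);print("tool x ang",np.degrees(2*np.arctan2(2.0264,2.4006)))
e=np.r_[tcp+.0896*np.array([np.cos(an),np.sin(an)]),.0866]
print("pred eye",e,"side pix",proj(b,e),"seen",sb(233,176),"ray@z",at_z(b,*sb(233,176),.0866))
print("side tip",at_z(b,*sb(235.5,230),.048),"tip seen",sb(235.5,230),"pred",proj(b,[.491,.0905,.048]))
print("top pred",proj(a,e),"panel",(proj(a,e)-[180,170]+.5)*5-.5)
```

```text
tool x ang 80.3369157609272
pred eye [0.4927797  0.09142227 0.0866    ] side pix [250.80301062 204.63088167] seen [251.2 204.8] ray@z [0.49139255 0.09159947 0.0866    ]
side tip [0.4901803  0.09101336 0.048     ] tip seen [251.7 215.6] pred [251.53772212 215.42246664]
top pred [219.87789249 207.78865445] panel [201.38946245 190.94327223]
```

Call:
carry_out(
  commands=[
    [0,-0.02,-0.05,0.3,0,0,0],
    [0,0,0,0.5,0,0,0],
    [0,0,0,0.4,0,0,0],
    [0,0,0,0.2,0,0,0],
    [0,0,0,0,0,0,0],
  ],
)

```text
clock: 8.4
position: [0.4758, 0.0028, 0.0456]
ee_rot: [-2.399, -2.027, 0.002]
force: [-0.3, -0.2, -4.7]
width: 0.368
gripper_force: 30.0
```

Call:
carry_out(
  commands=[
    [0,0,0,0.3,0,0,0],
    [0,0,0,0.3,0,0,0],
    [0,0,0,0.3,0,0,0],
    [0,0,0,0.2,0,0,0],
    [0,0,0,0,0,0,0],
    [0,0,0,0,0,0,0],
  ],
)

```text
clock: 9.0
position: [0.4765, 0.0028, 0.0191]
ee_rot: [-2.4, -2.027, 0.0]
force: [-0.2, 0.2, -4.2]
width: 0.366
gripper_force: 30.0
```

Call:
carry_out(
  commands=[
    [0,0,0,0.08,0,0,0],
    [0,0,0,0.07,0,0,0],
    [0,0,0,0,0,0,0],
    [0,0,0,0,0,0,0],
  ],
)

```text
clock: 9.4
position: [0.4766, 0.0027, 0.0155]
ee_rot: [2.4, 2.027, 0.0]
force: [-0.8, 0.5, -5.2]
width: 0.365
gripper_force: 30.0
```

Run:
```python
from cell import arm
from h import *
d=arm.get_image("side");np.savez("pics/side3.npz",**d);crop(d,205,160,100,75,6,"c5")
o=arm.observe();print(o["position"],o["force"])
```

```text
[0.47662365 0.00271164 0.01553539] [ 0.92890708  0.55943928 -3.57676235]
```

View pics/c5.png

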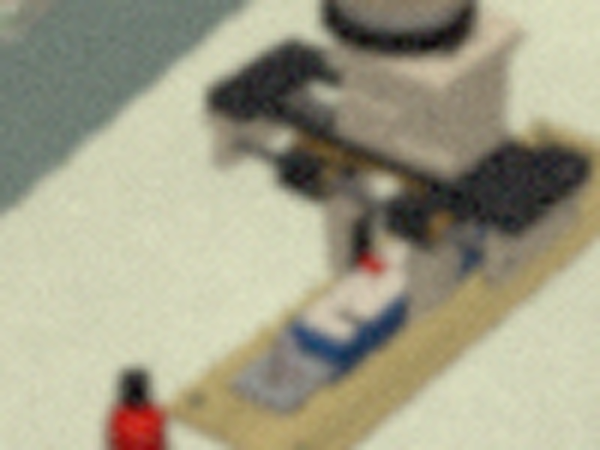

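The eye is round the peg and the gauge sits on the board, so I'm releasing it.

Call:
carry_out(
  commands=[
    [0.5,0,0,0,0,0,0],
    [0.6,0,0,0,0,0,0],
    [0.6,0,0,0,0,0,0],
    [0.6,0,0,0,0,0,0],
    [0.6,0,0,-0.4,0,0,0],
    [0.6,0,0,-0.8,0,0,0],
    [0.6,0,0,-0.8,0,0,0],
    [0.6,0,0,-0.5,0,0,0],
  ],
)

```text
clock: 10.25
position: [0.4772, 0.0029, 0.0798]
ee_rot: [2.399, 2.027, 0.002]
force: [0.1, -0.4, -0.3]
width: 0.596
gripper_force: 0.0
```

Call:
carry_out(
  commands=[
    [0.6,-0.5,0,-0.3,0,0,0],
    [0.6,-0.9,0,0,0,0,0],
    [0.6,-1,0,0,0,0,0],
    [0.6,-1,0,0,0,0,0],
    [0.6,-0.9,0,0,0,0,0],
    [0.6,-0.43,0,0,0,0,0],
    [0.6,0,0,0,0,0,0],
    [0.6,0,0,0,0,0,0],
  ],
)

```text
clock: 11.05
position: [0.4571, -0.113, 0.0857]
ee_rot: [-2.4, -2.027, -0.001]
force: [0.9, 0.4, 0.6]
width: 0.603
gripper_force: 0.0
```

Run:
```python
from cell import arm
from h import *
d=arm.get_image("side");np.savez("pics/side4.npz",**d);crop(d,215,150,100,75,6,"c6")
e=arm.get_image("top");np.savez("pics/top4.npz",**e)
o=arm.observe();print(o["position"],o["ee_rot"],o["force"],o["width"])
```

```text
[ 0.45716579 -0.11245599  0.08561443] [-2.39812395e+00 -2.02920254e+00 -1.06182210e-03] [0.26928172 0.89017174 0.05992308] 0.6032984443819279
```

View pics/c6.png

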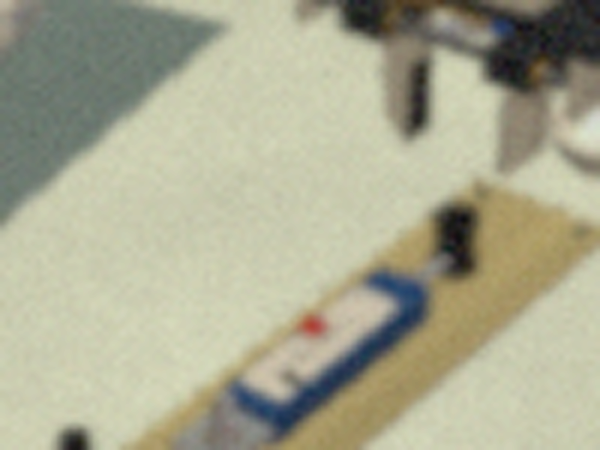

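The knob's middle is at (457,239) in the crop, the tab at (313,326) and the pointer at (293,378). The gauge lies flat.

Run:
```python
from h import *
d=load("side4");f=lambda u,v,z:at_z(d,215+(u+.5)/6-.5,150+(v+.5)/6-.5,z)
k=f(457,239,.029);print("knob",k,f(456,211,.045))
tcp=np.array([.4572,-.1125]);a=np.radians(80.35);X=np.array([np.cos(a),np.sin(a)]);Y=np.array([X[1],-X[0]])
print("knob-tcp tool x,y",(k[:2]-tcp)@X,(k[:2]-tcp)@Y)
t=f(313,326,.036)
for z in(.033,.036):print("pull",(f(293,378,z)-t)[:2]@X)
```

```text
knob [ 0.45699272 -0.11657089  0.029     ] [ 0.45974715 -0.1192231   0.045     ]
knob-tcp tool x,y -0.004048038340397622 0.0004780486540486193
pull 0.03858430579660507
pull 0.04178464146402961
```

Call:
carry_out(
  commands=[
    [0.6,-0.1,0,0.5,0,0,0],
    [0.6,0,0,0.8,0,0,0],
    [0.6,0,0,0.8,0,0,0],
    [0.6,0,0,0.5,0,0,0],
    [0.6,0,0,0.3,0,0,0],
    [0.6,0,0,0,0,0,0],
  ],
)

```text
clock: 11.75
position: [0.4558, -0.1159, 0.012]
ee_rot: [-2.398, -2.027, 0.002]
force: [-0.3, 0.3, 0.6]
width: 0.599
gripper_force: 0.0
```

Call:
carry_out(
  commands=[
    [0,0,0,0,0,0,0],
    [0,0,0,0,0,0,0],
    [0,0,0,0,0,0,0],
    [0,0,0,0,0,0,0],
    [0,0,0,0,0,0,0],
    [0,0,0,0,0,0,0],
    [0,0,0,0,0,0,0],
    [0,0,0,0,0,0,0],
  ],
  squeeze=40,
)

```text
clock: 12.55
position: [0.4567, -0.1165, 0.0132]
ee_rot: [2.4, 2.027, 0.0]
force: [-0.4, -1.1, 5.4]
width: 0.262
gripper_force: 40.0
```

Call:
carry_out(
  commands=[
    [0,-0.1,0,0,0,0,0],
    [0,-0.2,0,0,0,0,0],
    [0,-0.2,0,0,0,0,0],
    [0,-0.2,0,0,0,0,0],
    [0,-0.2,0,0,0,0,0],
    [0,-0.1,0,0,0,0,0],
    [0,0,0,0,0,0,0],
  ],
)

```text
clock: 13.25
position: [0.452, -0.1413, 0.0129]
ee_rot: [-2.4, -2.026, 0.0]
force: [0.7, 4.8, 4.6]
width: 0.263
gripper_force: 40.0
```

Call:
carry_out(
  commands=[
    [0,-0.1,0,0,0,0,0],
    [0,-0.2,0,0,0,0,0],
    [0,-0.2,0,0,0,0,0],
    [0,-0.2,0,0,0,0,0],
    [0,-0.1,0,0,0,0,0],
    [0,0,0,0,0,0,0],
  ],
)

```text
clock: 13.85
position: [0.4489, -0.1601, 0.0129]
ee_rot: [-2.399, -2.027, -0.001]
force: [0.8, 7.6, 1.7]
width: 0.262
gripper_force: 40.0
```

Run:
```python
from cell import arm
from h import *
d=arm.get_image("side");np.savez("pics/side5.npz",**d)
e=arm.get_image("top");np.savez("pics/top5.npz",**e)
A=cv2.resize(d["pixels"][180:240,225:290,::-1],None,fx=9,fy=9,interpolation=cv2.INTER_CUBIC)
cv2.imwrite("pics/c7.png",np.clip(A*1.5,0,255))
o=arm.observe();print(o["position"],o["ee_rot"],o["force"],o["width"])
```

```text
[ 0.44888842 -0.15972157  0.0128704 ] [-2.39862591e+00 -2.02763382e+00 -1.09977036e-03] [1.76505584 6.76119466 1.70716811] 0.2647488958258324[ WARN:0@1.246] global loadsave.cpp:1063 imwrite_ Unsupported depth image for selected encoder is fallbacked to CV_8U.
```

View pics/c7.png

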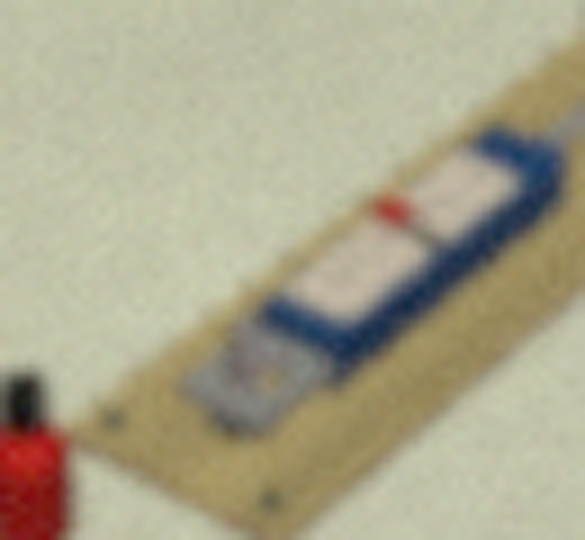

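The pointer runs from about (412,230) to (440,246), close to the red tab at (393,211).

Run:
```python
from h import *
a=np.radians(80.35);X=np.array([np.cos(a),np.sin(a)]);Y=np.array([-X[1],X[0]])
d=load("side5");hsv=cv2.cvtColor(d["pixels"],cv2.COLOR_RGB2HSV).astype(int)
def tabc(d,box):
    hsv=cv2.cvtColor(d["pixels"],cv2.COLOR_RGB2HSV).astype(float);p=d["pixels"].astype(float)
    u0,v0,u1,v1=box;w=np.clip(p[v0:v1,u0:u1,0]-p[v0:v1,u0:u1,1:].max(-1)-15,0,None);vv,uu=np.mgrid[v0:v1,u0:u1]
    return (w*uu).sum()/w.sum(),(w*vv).sum()/w.sum()
for nm,box in(("side4",(260,198,275,212)),("side5",(263,198,276,210))):
    d=load(nm);t=at_z(d,*tabc(d,box),.035)[:2];print(nm,tabc(d,box),t)
    # darkness along gauge x, on strips of the +y half
    g=cv2.GaussianBlur(cv2.cvtColor(d["pixels"],cv2.COLOR_RGB2GRAY).astype(np.float32),(0,0),.6)
    xs=np.arange(-.02,.056,.002)
    for zz in(.033,.035):
        prof=np.mean([[cv2.getRectSubPix(g,(1,1),tuple(map(float,proj(d,np.r_[t+x*X+y*Y,zz]))))[0,0] for x in xs] for y in(.010,.013,.016)],0)
        i=prof[3:-3].argmin()+3;print(zz,xs[i],prof.round().astype(int).tolist())
```

```text
side4 (np.float64(266.6333333333333), np.float64(203.83589743589744)) [0.48646787 0.00190924]
0.033 0.03999999999999995 [117, 117, 117, 117, 116, 116, 115, 114, 112, 111, 110, 109, 109, 110, 111, 113, 114, 114, 114, 114, 114, 114, 114, 115, 114, 113, 109, 104, 99, 96, 95, 98, 103, 109, 113, 116, 115, 110]
0.035 0.03999999999999995 [119, 118, 117, 117, 117, 116, 115, 114, 112, 110, 108, 106, 106, 106, 107, 109, 111, 112, 113, 114, 114, 114, 114, 114, 114, 114, 113, 110, 106, 102, 99, 99, 102, 107, 112, 116, 117, 115]
side5 (np.float64(268.14285714285717), np.float64(202.9579831932773)) [ 0.48446152 -0.00449612]
0.033 0.001999999999999981 [118, 118, 118, 118, 117, 116, 113, 108, 103, 97, 92, 89, 91, 95, 102, 108, 113, 117, 118, 119, 119, 119, 120, 119, 120, 120, 120, 120, 120, 119, 119, 119, 120, 120, 120, 119, 115, 110]
0.035 0.003999999999999979 [119, 119, 118, 118, 118, 117, 115, 112, 107, 101, 96, 91, 89, 91, 95, 102, 108, 113, 116, 118, 119, 119, 120, 120, 120, 120, 120, 120, 120, 119, 119, 118, 119, 119, 120, 120, 119, 116]
```

Call:
carry_out(
  commands=[
    [0,-0.06,0,0,0,0,0],
    [0,-0.05,0,0,0,0,0],
    [0,0,0,0,0,0,0],
    [0,0,0,0,0,0,0],
    [0,0,0,0,0,0,0],
  ],
)

```text
clock: 14.45
position: [0.4485, -0.1622, 0.0129]
ee_rot: [-2.398, -2.028, -0.001]
force: [1.5, 7.6, 1.9]
width: 0.26
gripper_force: 40.0
```

Run:
```python
from cell import arm
from h import *
a=np.radians(80.35);X=np.array([np.cos(a),np.sin(a)]);Y=np.array([-X[1],X[0]])
d=arm.get_image("side");np.savez("pics/side6.npz",**d)
p=d["pixels"].astype(float);u0,v0,u1,v1=263,198,276,210
w=np.clip(p[v0:v1,u0:u1,0]-p[v0:v1,u0:u1,1:].max(-1)-15,0,None);vv,uu=np.mgrid[v0:v1,u0:u1]
t=at_z(d,(w*uu).sum()/w.sum(),(w*vv).sum()/w.sum(),.035)[:2]
g=cv2.GaussianBlur(cv2.cvtColor(d["pixels"],cv2.COLOR_RGB2GRAY).astype(np.float32),(0,0),.6);xs=np.arange(-.016,.017,.002)
for z in(.033,.035):
    print(z,np.mean([[cv2.getRectSubPix(g,(1,1),tuple(map(float,proj(d,np.r_[t+x*X+y*Y,z]))))[0,0] for x in xs] for y in(.010,.013,.016)],0).round().astype(int).tolist())
o=arm.observe();print(t,o["position"],o["force"],o["clock"])
```

```text
0.033 [117, 117, 116, 114, 110, 103, 96, 91, 88, 90, 94, 100, 107, 112, 116, 117, 119]
0.035 [117, 117, 117, 116, 113, 109, 103, 96, 91, 88, 90, 94, 100, 106, 111, 115, 117]
[ 0.48443013 -0.00449759] [ 0.44849331 -0.16214804  0.01284475] [1.44367079 7.27875892 2.38387829] 14.5
```

Call:
carry_out(
  commands=[
    [0,-0.03,0,0,0,0,0],
    [0,0,0,0,0,0,0],
    [0,0,0,0,0,0,0],
    [0,0,0,0,0,0,0],
    [0,0,0,0,0,0,0],
    [0,0,0,0,0,0,0],
    [0,0,0,0,0,0,0],
    [0,0,0,0,0,0,0],
  ],
)

```text
clock: 15.3
position: [0.4484, -0.1629, 0.0129]
ee_rot: [-2.398, -2.028, -0.001]
force: [2.0, 8.0, 2.3]
width: 0.262
gripper_force: 40.0
```

Call:
carry_out(
  commands=[
    [0,0,0,0,0,0,0],
    [0,0,0,0,0,0,0],
    [0,0,0,0,0,0,0],
    [0,0,0,0,0,0,0],
    [0,0,0,0,0,0,0],
    [0,0,0,0,0,0,0],
    [0,0,0,0,0,0,0],
    [0,0,0,0,0,0,0],
  ],
)

```text
clock: 16.1
position: [0.4484, -0.1629, 0.0129]
ee_rot: [-2.398, -2.028, -0.001]
force: [1.9, 7.4, 1.6]
width: 0.256
gripper_force: 40.0
```

Call:
carry_out(
  commands=[
    [0,0.1,0,0,0,0,0],
    [0,0.2,0,0,0,0,0],
    [0,0.2,0,0,0,0,0],
    [0,0.2,0,0,0,0,0],
    [0,0.2,0,0,0,0,0],
    [0,0.2,0,0,0,0,0],
    [0,0.2,0,0,0,0,0],
    [0,0.1,0,0,0,0,0],
  ],
)

```text
clock: 16.9
position: [0.4539, -0.1294, 0.013]
ee_rot: [-2.4, -2.027, 0.001]
force: [-0.4, 4.0, 4.3]
width: 0.257
gripper_force: 40.0
```

Call:
carry_out(
  commands=[
    [0,0.08,0,0,0,0,0],
    [0,0.08,0,0,0,0,0],
    [0,0.06,0,0,0,0,0],
    [0,0.04,0,0,0,0,0],
    [0,0,0,0,0,0,0],
    [0,0,0,0,0,0,0],
  ],
)

```text
clock: 17.5
position: [0.4549, -0.1237, 0.013]
ee_rot: [2.4, 2.026, -0.001]
force: [-0.3, 1.4, 6.1]
width: 0.263
gripper_force: 40.0
```

Call:
carry_out(
  commands=[
    [0,0.04,0,0,0,0,0],
    [0,0.04,0,0,0,0,0],
    [0,0,0,0,0,0,0],
    [0,0,0,0,0,0,0],
  ],
)

```text
clock: 17.9
position: [0.4551, -0.1225, 0.013]
ee_rot: [2.401, 2.025, -0.002]
force: [-0.4, -1.0, 6.1]
width: 0.264
gripper_force: 40.0
```

The hand now carries no pull, so the slide is home. Next I open the gripper and lift clear.

Call:
carry_out(
  commands=[
    [0.35,0,0,0,0,0,0],
    [0.5,0,0,0,0,0,0],
    [0.5,0,0,0,0,0,0],
    [0.5,0,0,0,0,0,0],
    [0.5,0,0,-0.4,0,0,0],
    [0.5,0,0,-0.8,0,0,0],
    [0.5,0,0,-1,0,0,0],
    [0.5,0,0,-1,0,0,0],
  ],
)

```text
clock: 18.7
position: [0.4552, -0.121, 0.0943]
ee_rot: [-2.399, -2.027, 0.0]
force: [1.0, 0.5, 0.6]
width: 0.496
gripper_force: 0.0
```

Call:
carry_out(
  commands=[
    [0.5,0,0,-1,0,0,0],
    [0.5,0,0,-1,0,0,0],
    [0.5,0,0,-0.5,0,0,0],
    [0.5,0,0,0,0,0,0],
    [0.5,0,0,0,0,0,0],
  ],
)

```text
clock: 19.2
position: [0.4552, -0.1214, 0.155]
ee_rot: [-2.4, -2.027, 0.001]
force: [-0.5, -0.8, -0.5]
width: 0.5
gripper_force: 0.0
```

Run:
```python
from cell import arm
from h import *
d=arm.get_image("side");np.savez("pics/side7.npz",**d);crop(d,200,150,120,85,6,"c8")
o=arm.observe();print(o["position"],o["force"],o["clock"])
```

```text
[ 0.4548016  -0.12132719  0.1545226 ] [ 0.25838398 -0.14893915 -0.31696561] 19.25
```

View pics/c8.png

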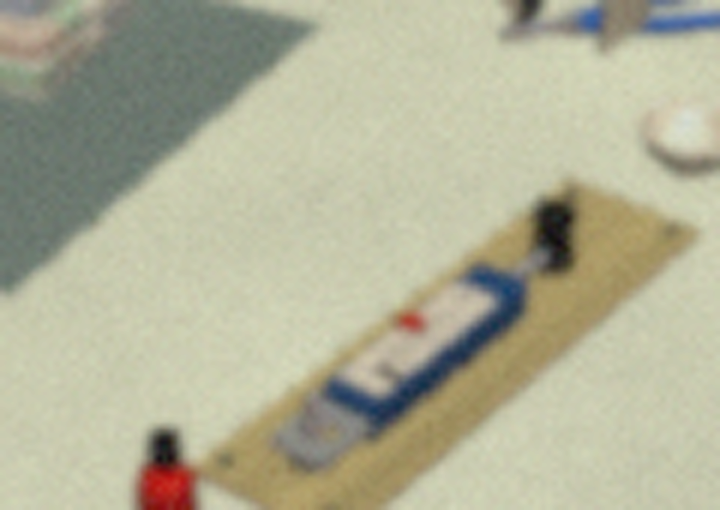

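The gauge lies flat on the peg. The pointer at (390,373) has the same offset from the tab at (411,322) as at home, and the gripper is well clear.

```bash
python3 -c "
from cell import arm
print(arm.sign_off())"
```

```text
the job is handed in; nothing more can be done
None
```

I hung the gauge on its peg and drew the slide until the pointer measured about 1 mm from the red tab's middle. I held it there for more than a second, eased it home and handed the job in at about 19 s; no verdict came back.

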